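# Spoiled lemon into the lever-lid food-waste caddy

### The arm

A 6-joint arm with a two-finger parallel gripper is mounted at the origin on a cart in front of the work surface, level with it; the furniture and walls round the work are solid. World frame = base frame: x ahead of the robot, y to its left, z up, the work surface at z = 0. Lengths are in m, angles in rad, forces in N, time in s.
With the tool pointing down it reaches from about 0.35 to 0.975 m from the base axis. Payload 4.9 kg.
Tool frame: the origin (TCP) lies on the mounting face of the last link; the fingertips stand 173 mm ahead of it and the grasp point (between the pads) lies 155 mm ahead of it; z points along the fingers, y is the line along which they close (so a half turn about z gives the same grasp; the last joint's range is limited). The gripper opens to 85 mm and grips with 20 to 120 N. Pads are 22 mm wide; open, the fingers measure 114 mm over their backs; the gripper's body (76 mm by 85 mm) begins 54 mm behind the grasp point. The pads swing forward as they close: fully open they stand 13 mm farther back than shut.
Start: joints at [-1.274, 0.053, 1.613, -0, 1.476, -0.119], TCP at [0.252, -0.572, 0.405] pointing down, gripper open.
Joint ranges: [-3.01, 3.01], [-1.01, 2.22], [0.06, 2.58], [-1.02, 4.17], [0.09, 2.62], [-3.14, 3.14]. Speed limits (rad/s): [2.57, 2.57, 3.14, 3.14, 3.14, 3.14].

### API

Orientations are given as a rotation vector (axis times angle).
In Python, from station import monitor, eyes, finish_job gives the robot as it stands. The module is installed in compiled form; this text tells all that it offers.
- The arm moves only by the tool step_arm, never from a script. Its argument "commands" is a list of rows, each a list of 3 entries, a list of its own where there are three numbers: the opening in per cent of the stroke, from 0 (shut) to 100 (fully open), then the shift along the tool's x, y, z in mm, then the turn about the tool's z in degrees. In form: [[hand, [x, y, z], yaw], ...]. A call has 1 to 12 rows; each row is the pose to reach, as a shift and turn from the pose commanded when the call began, along the tool's axes at that moment; what a row does not reach only later rows make up. A row lasts 1/8 s, in which the tool goes at most 62.5 mm and 10.7 degrees, less where a joint would pass 70% of its speed; a pose out of reach is approached as far as the arm can. A call with a gripper value outside its range is refused whole. The fingers move at their own pace and stop on an object; "squeeze" is the grip in N (left out, the last holds). Time passes only in rows, so rows that repeat a pose let the fingers close. It gives the time, the measured TCP pose, the force, the opening and the grip force at its end, in the units of the state.
- monitor.get_obs(): the state, without advancing time (a new reading comes with each control period).
- eyes.get_image(name): name is "scene" or "top" or "wrist"; returns the picture (384x512x3 uint8, red, green, blue); there is no depth.
- eyes.camera_info(name): a dict with "camera_matrix" (3x3 intrinsics, pixels), "extrinsics" (4x4, takes a point from camera to world coordinates). Camera axes: x right, y down, z forward; pixel columns grow to the right and rows downward; lengths in m; the calibration is good to about 2 mm. A picture is of the moment at which its call begins: read the wrist's pose just before it. camera_info takes no time and is no camera call; for the wrist camera it gives the pose at the moment of the call.
- finish_job(): hands the job in; it is judged then, once.
The state is a dict: "t": time; "q": joint angles; "dq": joint speeds; "effort": joint torques, N m; "tool_pos": TCP position; "tool_rot": TCP orientation; "contact_force": force on the tool from outside, world axes, zero at the start; "wrist_torque": the same for the moment, N m; "opening": finger opening in m; "grip_force": force on a finger pad.
Only numpy, scipy, OpenCV 4.12 (cv2) and the standard library are available. Lean on these libraries where they do the work, as an engineer would, in place of code of your own. Each camera call takes 0.05 s, during which the arm holds its last target. There are 200 camera calls.

### The job

The lemon on the chopping block has gone off: bin it in the green food-waste caddy. Press the caddy's lever right down so the lid lifts, move it to the right (as you face the caddy's front) under its catch so that the lid stands open by itself, and put the lemon in; then take the lever off the catch and ease it back up so the lid closes fully without slamming. Don't force the lever against its stops, and leave everything else where it stands.

Things in the scene. Friction and masses are not known exactly. Their poses are not given: they have to be found in the camera images.
- caddy: Sage-green food-waste caddy, fixed, 180 mm deep (x) x 260 wide (y) x 185 high without lid. Origin: centre of its underside; x from front to back (the lever is at the front, -x, roughly facing the robot), y to the left seen from the front, z up. Bucket inside: y -55 to +125 mm, x -85 to +85 mm, floor 16 mm up. The right 70 mm is closed on top and houses the lever mechanism.
- mouth (a point): Centre of the bucket's opening, at the height of its rim (181 mm above the worktop); the opening is about 165 mm (x) by 175 mm (y); axes as the caddy's. The lid, when held open, stands steeply behind it along the back edge.
- caddy_lid (a joint): Angle of the lid (rad): 0 shut, grows as it opens. Flat green lid 190 x 268 x 12 mm, hinged along the caddy's top back edge; its front edge swings up and back. Driven only by the lever: about 1.95 with the lever fully down, about 1.35 with the lever in its catch. If the lever is let go, it snaps shut.
- lever (a joint): Angle of the lever (rad): 0 fully up (lid shut), grows as it is pressed; about 0.38 at the rubber bottom stop, about 0.28 in the catch. A spring and the lid's weight push it up: about 11 N at the grip at the start of the press, falling to 5 N near the stop. The grip travels about 63 mm down to the stop.
- handle (a joint): Sideways angle of the lever (rad): 0 in the straight part of the slot, grows to the right (caddy -y). A light spring (about 1 N at the grip) brings it back. Only in the last 8 mm (at the grip) above the bottom stop can it go right, about 33 mm (0.2 rad), into the pocket; let up there, it rises about 16 mm into its seat (0.15 to 0.2 rad) behind a lip and stays.
- gate: Steel plate, 53 x 76 mm, on the caddy's front. The lever comes through its J-shaped slot: straight down, then a pocket to the right at the very bottom, whose lip is the catch. To free the lever press it to the stop again, go left, let it rise. Origin and axes as caddy.
- lever_grip (a point): Middle of the lever's light wooden upright grip, a cylinder 24 mm in diameter, 66 mm tall, free on both sides and above; the point is on its axis, 24 mm below its top, 32 mm above the axis of the 10 mm steel bar that carries it. Lever up: 157 mm above the worktop, 75 mm in front of the caddy's face. Axes: the caddy's, turned with the lever.
- lever_pivot (a point): The point inside the caddy about which the lever turns, down (about the caddy's y axis) and sideways (about its own upright axis): 125 mm above the worktop; the grip's axis is 165 mm in front of it. Axes as the caddy's.
- lemon: Yellow lemon, 71 x 53 x 51 mm, about 85 g, lying on the chopping block. Origin: centre of its underside as it lies; x along its length.
- chopping_block: Wooden chopping block 300 x 440 x 40 mm lying on the hob, fixed; origin: centre of its underside, about 5 mm above the worktop.
- garlic: Bulb of garlic, 56 mm, on the chopping block; stays there. Origin: centre of its underside.
- espresso_cup: White dotted espresso cup, 65 x 90 x 56 mm, on the chopping block; stays there. Origin: centre of its underside.
- mug: Green and white mug, 78 x 116 x 101 mm, left on the worktop; stays. Origin: centre of its underside.
- honey_jar: Honey jar with grey lid, 66 x 72 x 102 mm, at the back between caddy and pepper mill; stays. Origin: centre of its underside.
- pepper_mill: Dark wooden pepper mill, 58 mm in diameter, 170 mm tall, at the back; stays. Origin: centre of its underside.
- olive_oil: Bottle of olive oil, 61 mm in diameter, 268 mm tall, at the back; stays. Origin: centre of its underside.

How it is judged:
By the outcome, as a careful person would: the job done as asked, in the order asked, and still so for the second after the job is handed in, with the robot touching nothing.
It also fails if it takes over 72 s, if anything falls off the work surface, if the arm or the gripper's body presses on something with over 40 N, if the wrist force passes 120 N, or if a joint passes its speed limit or range.

## Working session

There is one attempt and no reset: what is moved stays moved. The work goes in short steps, Python scripts to look and compute and a tool call to move; the robot and the scene stay as the last step left them, time stands still between calls to the robot, and variables do not carry over. Pictures are saved under pics/ and viewed, at most 13 in all, crops included, and the job is handed in when it is done.

Besides the shell and the picture viewer there is one more tool, called after "Request:" by a JSON object that holds its "name" and its "arguments". step_arm: Moves the arm, as the interface text tells. Its arguments: {"type":"object","properties":{"commands":{"type":"array"},"squeeze":{"type":"number"}},"required":["commands"]}

```bash
mkdir -p pics
cat > h.py <<'E'
import numpy as np, cv2
from station import monitor, eyes
from scipy.spatial.transform import Rotation as R
def grab(n,f):
    o=monitor.get_obs(); i=eyes.camera_info(n); im=eyes.get_image(n); cv2.imwrite('pics/'+f,im[:,:,::-1]); return im,i
def ray(i,u,v):
    K=np.array(i['camera_matrix']);E=np.array(i['extrinsics']); d=E[:3,:3]@np.linalg.solve(K,[u,v,1.]); return E[:3,3],d
def onz(i,u,v,z):
    o,d=ray(i,u,v); return o+d*(z-o[2])/d[2]
def proj(i,p):
    K=np.array(i['camera_matrix']);E=np.array(i['extrinsics']); c=K@(E[:3,:3].T@(np.array(p)-E[:3,3])); return c[:2]/c[2]
def tool(p):
    "world point -> shift of the grasp point in tool axes mm"
    o=monitor.get_obs(); r=R.from_rotvec(o['tool_rot']); g=np.array(o['tool_pos'])+r.apply([0,0,.155]); return r.inv().apply(np.array(p)-g)*1000
E
python3 - <<'E'
from h import *
o=monitor.get_obs(); print(o['t'],o['tool_pos'],R.from_rotvec(o['tool_rot']).as_matrix().round(3),o['opening'])
a=[]
for n in ['scene','top','wrist']:
    im,i=grab(n,n+'0.png'); print(n,np.array(i['camera_matrix']).round(1).tolist(),np.array(i['extrinsics']).round(3).tolist())
a=[cv2.imread('pics/%s0.png'%n) for n in ('scene','top')]
cv2.imwrite('pics/st.png',cv2.resize(np.vstack(a),(512,768))[:, :] if 0 else cv2.resize(np.hstack(a),(800,300)))
E
```

```text
0.0 [ 0.25237486 -0.57149101  0.40346935] [[ 0.915  0.404 -0.001]
 [ 0.404 -0.915  0.002]
 [ 0.    -0.002 -1.   ]] 0.0850256748828036
scene [[366.6, 0.0, 253.7], [0.0, 366.6, 183.4], [0.0, 0.0, 1.0]] [[0.914, -0.294, 0.281, 0.206], [-0.407, -0.674, 0.617, -0.704], [0.007, -0.678, -0.735, 1.009], [0.0, 0.0, 0.0, 1.0]]
top [[357.8, 0.0, 255.6], [0.0, 357.8, 189.9], [0.0, 0.0, 1.0]] [[-0.323, -0.763, 0.56, -0.285], [-0.946, 0.27, -0.178, 0.321], [-0.016, -0.587, -0.809, 1.363], [0.0, 0.0, 0.0, 1.0]]
wrist [[339.0, 0.0, 256.7], [0.0, 339.0, 192.4], [0.0, 0.0, 1.0]] [[0.403, -0.872, -0.278, 0.322], [-0.915, -0.384, -0.122, -0.54], [-0.001, 0.303, -0.953, 0.372], [0.0, 0.0, 0.0, 1.0]]
```

View pics/scene0.png

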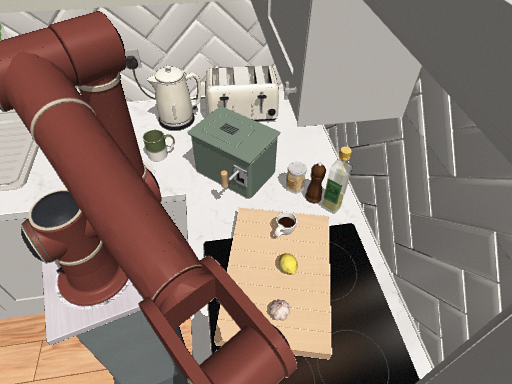

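View pics/top0.png

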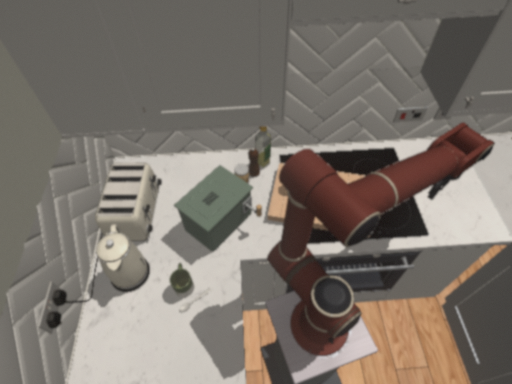

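The scene view shows the caddy's lid at about (190–280, 109–158), the grip at (224,180), the gate at (240,175), the lemon at (288,264), the garlic at (280,310) and the cup at (286,222). The top view shows the lid, with the grip at (259,210).

Run:
```python
import cv2,numpy as np
s=cv2.imread('pics/scene0.png')[100:210,180:290]; t=cv2.imread('pics/top0.png')[160:250,170:270]
a=cv2.resize(s,(400,400),interpolation=cv2.INTER_CUBIC); b=cv2.resize(t,(400,360),interpolation=cv2.INTER_CUBIC); b=cv2.copyMakeBorder(b,0,40,0,0,0)
cv2.imwrite('pics/crop0.png',np.hstack([a,b]))
```

```text
(no output)
```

View pics/crop0.png

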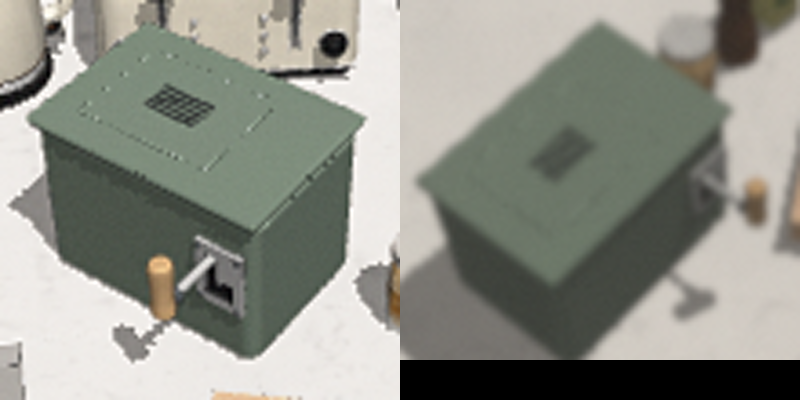

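The crop shows the lid corners clearly in both views, and the grip in scene crop at (160,258–317) and in top crop at (757,182–222). I'll triangulate from these.

Run:
```python
from h import *
si=eyes.camera_info('scene'); ti=eyes.camera_info('top')
S=lambda u,v:(180+u/3.636-.5+.14,100+v/3.636-.36); T=lambda u,v:(170+u/4-.37,160+v/4-.37)
def tri(a,b):
    A=[];B=[]
    for i,p in((si,a),(ti,b)):
        o,d=ray(i,*p); d/=np.linalg.norm(d); P=np.eye(3)-np.outer(d,d); A.append(P);B.append(P@o)
    return np.linalg.lstsq(np.vstack(A),np.hstack(B),rcond=None)[0]
c={}
for n,a,b in(('FL',(30,118),(153,285)),('FR',(254,232),(330,108)),('BR',(365,122),(200,22)),('BL',(143,27),(18,182)),('griptop',(160,263),(357,183)),('gripbot',(161,314),(357,217))):
    print(n,tri(S(*a),T(*b)).round(4),'scene',onz(si,*S(*a),.197).round(4),'top',onz(ti,*T(*b),.197).round(4))
    c[n]=(onz(si,*S(*a),.197)+onz(ti,*T(*b),.197))/2
x=(c['BR']+c['BL']-c['FR']-c['FL']);y=c['FL']+c['BL']-c['FR']-c['BR']
print('yaw',np.degrees(np.arctan2(x[1],x[0])),np.degrees(np.arctan2(-y[0],y[1])),np.linalg.norm(x)/2,np.linalg.norm(y)/2,sum(c[k] for k in('FL','FR','BL','BR'))/4)
im=cv2.imread('pics/scene0.png');h=cv2.cvtColor(im,cv2.COLOR_BGR2HSV)
m=cv2.inRange(h,(22,140,90),(35,255,255)); m[:230]=0;m[300:]=0;m[:,:260]=0;m[:,320:]=0
n,l,st,ce=cv2.connectedComponentsWithStats(m);k=1+st[1:,4].argmax()
e=cv2.fitEllipse(max(cv2.findContours((l==k).astype('uint8'),0,1)[0],key=len)); print(st[k],ce[k],e)
p=onz(si,*ce[k],.07);print('lemon',p, tool(p))
a=np.radians(e[2]+90)
q=onz(si,ce[k][0]+10*np.cos(a),ce[k][1]+10*np.sin(a),.07)-p; print('axis',np.degrees(np.arctan2(q[1],q[0])))
print('garlic',onz(si,280,310,.07),'cup',onz(si,286,223,.07))
```

```text
FL [0.4061 0.2936 0.1919] scene [0.4056 0.2881 0.197 ] top [0.4021 0.2936 0.197 ]
FR [0.5446 0.0709 0.1883] scene [0.5386 0.0611 0.197 ] top [0.5413 0.073  0.197 ]
BR [0.7011 0.1659 0.1884] scene [0.6948 0.156  0.197 ] top [0.6951 0.1671 0.197 ]
BL [0.5586 0.3899 0.1927] scene [0.5545 0.3821 0.197 ] top [0.5581 0.3901 0.197 ]
griptop [0.4554 0.0737 0.1812] scene [0.45   0.0584 0.197 ] top [0.4462 0.0771 0.197 ]
gripbot [0.4541 0.0738 0.1176] scene [0.4299 0.0031 0.197 ] top [0.4093 0.0899 0.197 ]
yaw 31.674852519671905 31.500600032187716 0.18064294782439475 0.2629292212205224 [0.54876993 0.22637043 0.197     ]
[279 254  19  20 288] [288.09027778 263.4375    ] ((288.0504150390625, 263.4346923828125), (16.18006706237793, 20.847185134887695), 150.3607177734375)
lemon [ 0.52721647 -0.24482632  0.07      ] [ 383.31170623 -187.32510937  179.12227751]
axis 89.75363738015905
garlic [ 0.44283592 -0.35992746  0.07      ] cup [ 0.58863649 -0.11328794  0.07      ]
```

View pics/wrist0.png

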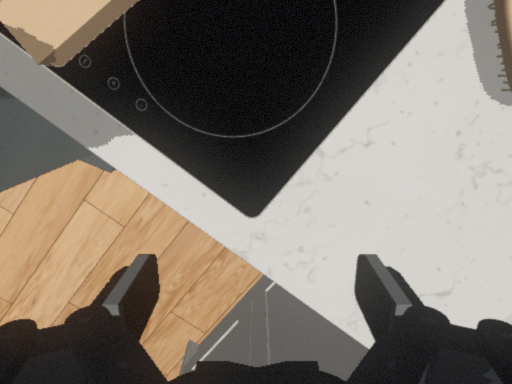

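The wrist view only shows the hob and the chopping block edge, nothing useful yet. Estimates: caddy centre ≈ (0.553, 0.230), yaw ≈ 31.6°, grip axis ≈ (0.455, 0.074). I'll move above the grip with the camera side facing away from the caddy.

Request:
{"name": "step_arm", "arguments": {"commands": [[100,[446,-508,-10],-100],[100,[446,-508,-10],-100],[100,[446,-508,-10],-100],[100,[446,-508,-10],-100],[100,[446,-508,-10],-100],[100,[446,-508,-10],-100],[100,[446,-508,-10],-100],[100,[446,-508,-10],-100],[100,[446,-508,-10],-100],[100,[446,-508,-10],-100],[100,[446,-508,-10],-100],[100,[446,-508,-10],-100]], "squeeze": 40}}

```text
t: 1.65
tool_pos: [0.4554, 0.0759, 0.4143]
tool_rot: [-1.471, -2.775, 0.0]
contact_force: [0.1, -0.9, 0.6]
opening: 0.0856
grip_force: 0.0
```

Request:
{"name": "step_arm", "arguments": {"commands": [[75,[0,0,0],-87],[75,[0,0,0],-87],[75,[0,0,0],-87],[75,[0,0,0],-87],[75,[0,0,0],-87],[75,[0,0,0],-87],[75,[0,0,0],-87],[75,[0,0,0],-87],[75,[0,0,0],-87]]}}

```text
t: 2.78
tool_pos: [0.4551, 0.0723, 0.4145]
tool_rot: [0.831, -3.029, 0.0]
contact_force: [0.4, -0.6, -0.5]
opening: 0.064
grip_force: 0.0
```

Run:
```python
from h import *
im,i=grab('wrist','w1.png')
o=monitor.get_obs(); m=R.from_rotvec(o['tool_rot']).as_matrix(); print(o['t'],o['q'].round(3) if hasattr(o['q'],'round') else o['q'],m.round(3),np.degrees(np.arctan2(m[1,0],m[0,0])))
print(o['tool_pos'],tool([.455,.0737,.157]),proj(i,[.455,.0737,.181]),proj(i,[.455,.0737,.115]))
h=cv2.cvtColor(im,cv2.COLOR_RGB2HSV); mk=cv2.inRange(h,(8,80,110),(22,255,255)); n,l,s,c=cv2.connectedComponentsWithStats(mk)
for k in range(1,n):
    if s[k,4]>100: print(s[k],c[k])
```

```text
2.825 [-0.004 -0.363  1.967 -0.     1.538 -2.11 ] [[-0.86 -0.51 -0.  ]
 [-0.51  0.86 -0.  ]
 [ 0.   -0.   -1.  ]] -149.33881809374165
[0.45509325 0.07241485 0.4144877 ] [ -0.69091369   1.15470901 102.48741279] [258.91128957 214.73950225] [258.51298528 185.57669702]
[    0     0   204   276 28990] [ 80.32028286 115.16315971]
[ 334    0   96   70 3371] [373.64135271  26.65648176]
[243 195  34  25 612] [259.12581699 207.84640523]
```

View pics/w1.png

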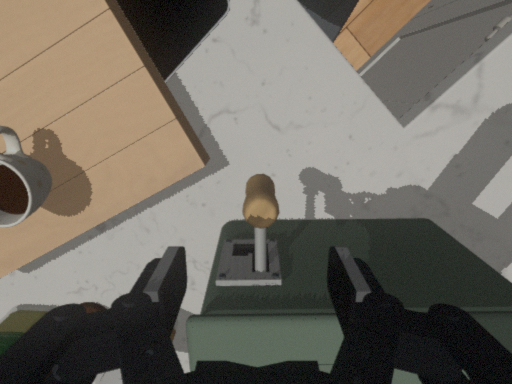

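The close view shows the grip's top centre at about (261,210), with the gate slot level below it. The estimate is within about 2 mm, so I'll descend and grip.

Request:
{"name": "step_arm", "arguments": {"commands": [[75,[1,2,40],0],[75,[1,2,80],0],[75,[1,2,100],0],[75,[1,2,100],0],[20,[1,2,100],0],[20,[1,2,100],0],[10,[1,2,100],0],[10,[1,2,100],0],[10,[1,2,100],0]], "squeeze": 40}}

```text
t: 3.95
tool_pos: [0.4537, 0.0744, 0.3155]
tool_rot: [-0.834, 3.027, -0.001]
contact_force: [-0.6, 0.1, 3.5]
opening: 0.0235
grip_force: 39.4
```

Request:
{"name": "step_arm", "arguments": {"commands": [[10,[1,0,8],0],[10,[2.6,0,16],0],[10,[3,0,24],0],[10,[3.5,0,32],0],[10,[3,0,40],0],[10,[3,0,48],0],[10,[2.5,0,53],0],[10,[2,0,56],0],[10,[2,0,58],0],[10,[2,0,58],0]]}}

```text
t: 5.2
tool_pos: [0.4524, 0.0733, 0.2583]
tool_rot: [-0.834, 3.026, -0.001]
contact_force: [-2.9, -1.3, 7.8]
opening: 0.0228
grip_force: 41.2
```

Run:
```python
from h import *
im,i=grab('wrist','w2.png'); s,_=grab('scene','s2.png')
o=monitor.get_obs();print(o['t'],o['tool_pos'],o['contact_force'],o['wrist_torque'])
cv2.imwrite('pics/m2.png',np.hstack([cv2.resize(im,(400,300)),cv2.resize(s[60:240,150:390],(400,300))])[:,:,::-1])
```

```text
5.3 [0.45241923 0.07329511 0.25837713] [-1.88927788 -1.62445827  9.4506113 ] [ 0.19035652 -0.034255    0.03283753]
```

View pics/m2.png

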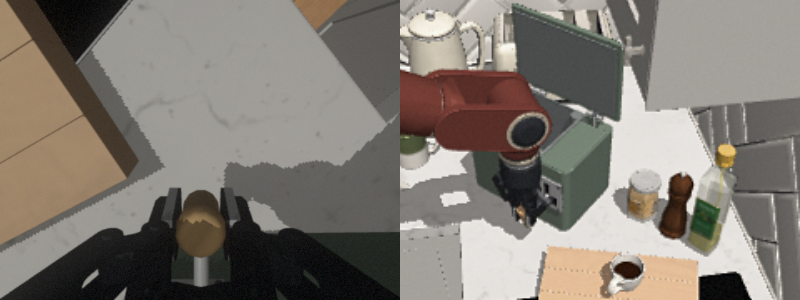

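The lid is open and the grip is firmly held. Next: a last few mm down, then a careful move right.

Request:
{"name": "step_arm", "arguments": {"commands": [[10,[0,0,2],0],[10,[0,0,3.5],0],[10,[0,-3,3.5],-1],[10,[0,-6,3.5],-2],[10,[-0.5,-10,3.5],-3.5]]}}

```text
t: 5.92
tool_pos: [0.4582, 0.065, 0.255]
tool_rot: [-0.927, 2.998, -0.002]
contact_force: [-1.4, 0.4, 7.8]
opening: 0.0233
grip_force: 41.2
```

Free to the right, with no sideways resistance. Continuing.

Request:
{"name": "step_arm", "arguments": {"commands": [[10,[-0.5,-5,0],-1.8],[10,[-1,-10,0],-3.5],[10,[-2,-15,0],-5.3],[10,[-2.5,-19,0],-6.6],[10,[-2.5,-19,0],-6.6]]}}

```text
t: 6.55
tool_pos: [0.4706, 0.0502, 0.2546]
tool_rot: [-1.098, 2.943, -0.004]
contact_force: [-5.4, -1.3, 8.8]
opening: 0.0228
grip_force: 42.3
```

Request:
{"name": "step_arm", "arguments": {"commands": [[10,[0.5,0,-5],0],[10,[1,0,-9],0],[10,[1,0,-12],0],[10,[1,0,-12],0]]}}

```text
t: 7.05
tool_pos: [0.4691, 0.0501, 0.2642]
tool_rot: [-1.098, 2.943, -0.0]
contact_force: [4.9, 1.8, -5.6]
opening: 0.0231
grip_force: 41.3
```

The force reversed, so the lever is against its seat. I'll ease off and release.

Request:
{"name": "step_arm", "arguments": {"commands": [[10,[0.5,0,2],0],[20,[0.5,0,2],0],[35,[0.5,0,2],0],[50,[0.5,0,2],0],[60,[0.5,0,2],0],[60,[0.5,0,2],0],[60,[0.5,0,-40],0],[60,[0.5,0,-90],0],[60,[0.5,0,-140],0],[60,[0.5,0,-140],0]]}}

```text
t: 8.3
tool_pos: [0.4698, 0.0497, 0.4109]
tool_rot: [-1.095, 2.935, -0.006]
contact_force: [-0.6, 0.6, -0.4]
opening: 0.0511
grip_force: 0.0
```

Run:
```python
from h import *
im,i=grab('wrist','w3.png'); s,_=grab('scene','s3.png')
o=monitor.get_obs();m=R.from_rotvec(o['tool_rot']).as_matrix();print(o['t'],o['tool_pos'],o['contact_force'],np.degrees(np.arctan2(m[1,0],m[0,0])),o['q'])
cv2.imwrite('pics/m3.png',np.hstack([cv2.resize(im,(400,300)),cv2.resize(s[60:300,150:390],(400,400))[:300]])[:,:,::-1])
print('lemon',tool([.527,-.245,.07]))
```

```text
8.4 [0.46880178 0.0496957  0.40551782] [ 0.60671877 -0.04673342  0.45841306] -139.07839675180472 [-5.24314252e-02 -3.29814613e-01  1.95679939e+00 -3.68848365e-05
  1.51378591e+00 -2.33744221e+00]
lemon [ 149.24835748 -260.59511775  180.58889906]
```

View pics/m3.png

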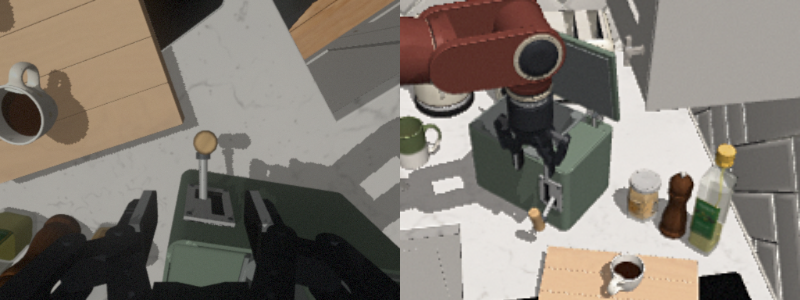

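The lever sits in its catch (grip at (205,140) in the left half) and the lid stands open. Next, the lemon.

Request:
{"name": "step_arm", "arguments": {"commands": [[100,[149,-261,0],128],[100,[149,-261,0],128],[100,[149,-261,0],128],[100,[149,-261,0],128],[100,[149,-261,0],128],[100,[149,-261,70],128],[100,[149,-261,70],128],[100,[149,-261,70],128],[100,[149,-261,70],128],[100,[149,-261,70],128],[100,[149,-261,70],128],[100,[149,-261,70],128]]}}

```text
t: 9.9
tool_pos: [0.5265, -0.2447, 0.3323]
tool_rot: [-2.167, -2.268, 0.002]
contact_force: [0.3, 0.1, 0.2]
opening: 0.0854
grip_force: 0.0
```

Run:
```python
from h import *
im,i=grab('wrist','w4.png')
o=monitor.get_obs();m=R.from_rotvec(o['tool_rot']).as_matrix();print(o['t'],o['tool_pos'],np.degrees(np.arctan2(m[1,0],m[0,0])))
h=cv2.cvtColor(im,cv2.COLOR_RGB2HSV)
k=cv2.inRange(h,(22,140,90),(35,255,255)); n,l,st,ce=cv2.connectedComponentsWithStats(k);j=1+st[1:,4].argmax()
e=cv2.fitEllipse(max(cv2.findContours((l==j).astype('uint8'),0,1)[0],key=len)); print(st[j],ce[j],e)
p=onz(i,*e[0],.07); a=np.radians(e[2]+90); q=onz(i,e[0][0]+10*np.cos(a),e[0][1]+10*np.sin(a),.07)-p
print(p,tool(p),'axis',np.degrees(np.arctan2(q[1],q[0])))
```

```text
9.95 [ 0.52653222 -0.24468655  0.33235393] 92.40234163006295
[ 224  151   72   92 4552] [260.00505272 197.81260984] ((259.91510009765625, 197.8736572265625), (68.2091293334961, 84.61006164550781), 3.31929349899292)
[ 0.52693226 -0.24470156  0.07      ] [ -0.74376846   1.42614107 107.34930298] axis -90.43777651586363
```

View pics/w4.png

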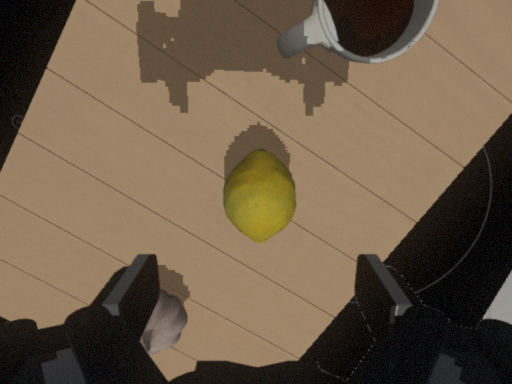

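The lemon is centred at (260,198) between the fingers, and the garlic and cup are clear. I'll descend and grip.

Request:
{"name": "step_arm", "arguments": {"commands": [[100,[-1,1,50],2.5],[100,[-1,1,90],2.5],[100,[-1,1,105],2.5],[100,[-1,1,105],2.5],[40,[-1,1,105],2.5],[40,[-1,1,105],2.5],[40,[-1,1,105],2.5],[40,[-1,1,105],2.5]], "squeeze": 30}}

```text
t: 10.95
tool_pos: [0.529, -0.2466, 0.2328]
tool_rot: [2.211, 2.228, 0.001]
contact_force: [-1.7, 1.0, 6.4]
opening: 0.0501
grip_force: 30.9
```

Request:
{"name": "step_arm", "arguments": {"commands": [[40,[0,0,-40],0],[40,[0,0,-90],0],[40,[0,0,-150],0],[40,[0,0,-200],0],[40,[0,0,-240],0],[40,[0,0,-240],0]]}}

```text
t: 11.7
tool_pos: [0.5285, -0.2461, 0.4761]
tool_rot: [2.206, 2.223, 0.004]
contact_force: [0.1, -0.1, -1.6]
opening: 0.0504
grip_force: 31.7
```

Run:
```python
from h import *
o=monitor.get_obs();m=R.from_rotvec(o['tool_rot']).as_matrix();print(o['t'],o['tool_pos'],np.degrees(np.arctan2(m[1,0],m[0,0])),o['opening'],o['grip_force'])
print(tool([.534,.260,.2]),tool([.525,.254,.2]))
```

```text
11.7 [ 0.52852441 -0.24611518  0.47614117] 90.4347681161806 0.050406202376243894 31.67671585455537
[507.54670214   6.97065532 118.46710036] [501.61525438  -2.07455669 118.42163379]
```

Request:
{"name": "step_arm", "arguments": {"commands": [[40,[502,-2,0],-121],[40,[502,-2,0],-121],[40,[502,-2,0],-121],[40,[502,-2,0],-121],[40,[502,-2,0],-121],[40,[502,-2,0],-121],[40,[502,-2,0],-121],[40,[502,-2,0],-121],[40,[502,-2,0],-121],[40,[502,-2,0],-121],[40,[502,-2,0],-121],[40,[502,-2,0],-121]]}}

```text
t: 13.2
tool_pos: [0.5223, 0.256, 0.4683]
tool_rot: [0.854, -3.021, 0.0]
contact_force: [0.3, -0.1, -1.7]
opening: 0.0503
grip_force: 31.7
```

Run:
```python
from h import *
im,i=grab('wrist','w5.png'); s,_=grab('scene','s5.png')
o=monitor.get_obs();m=R.from_rotvec(o['tool_rot']).as_matrix();print(o['t'],o['tool_pos'],o['opening'],o['grip_force'],np.degrees(np.arctan2(m[1,0],m[0,0])))
print(tool([.525,.254,.14]))
cv2.imwrite('pics/m5.png',np.hstack([cv2.resize(im,(400,300)),cv2.resize(s[20:260,150:390],(400,400))[:300]])[:,:,::-1])
```

```text
13.3 [0.52234265 0.25592388 0.46846524] 0.0500190279030709 31.71852069441229 -148.57322021089126
[ -1.99925875  -3.21060758 173.45984853]
```

View pics/m5.png

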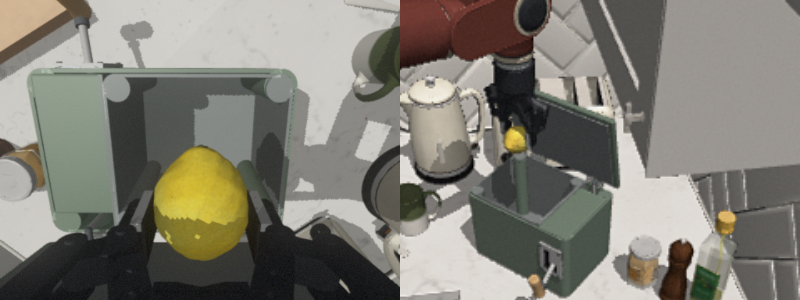

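The lemon is held over the bucket: inner rim at about x 105–290 in the left picture, lemon at x 200. I'll lower and release.

Request:
{"name": "step_arm", "arguments": {"commands": [[40,[-2,-3,50],0],[40,[-2,-3,100],0],[40,[-2,-3,140],0],[40,[-2,-3,170],0],[40,[-2,-3,170],0],[65,[-2,-3,170],0],[85,[-2,-3,170],0],[85,[-2,-3,170],0],[85,[-2,-3,170],0],[85,[-2,-3,120],0],[85,[-2,-3,60],0],[85,[-2,-3,-40],0]]}}

```text
t: 14.8
tool_pos: [0.5255, 0.2543, 0.4743]
tool_rot: [0.851, -3.024, 0.0]
contact_force: [1.2, 0.3, -0.9]
opening: 0.0728
grip_force: 0.0
```

Run:
```python
from h import *
im,i=grab('wrist','w6.png')
o=monitor.get_obs();m=R.from_rotvec(o['tool_rot']).as_matrix();print(o['t'],o['tool_pos'],o['contact_force'],np.degrees(np.arctan2(m[1,0],m[0,0])))
h=cv2.cvtColor(im,cv2.COLOR_RGB2HSV);k=cv2.inRange(h,(22,140,60),(35,255,255)); n,l,st,ce=cv2.connectedComponentsWithStats(k)
for j in range(1,n):
    if st[j,4]>200: print(st[j],ce[j],onz(i,*ce[j],.04))
# grip in catch: tool was at (.4698,.0497) yaw -139
print('to grip',tool([.4695,.0497,.25]))
```

```text
14.85 [0.52620471 0.25459309 0.48599875] [1.85493348 0.26291775 6.89676692] -148.57015012710957
[ 273  132   44   52 1568] [293.79846939 157.32589286] [0.50643823 0.29478859 0.04      ]
to grip [ 158.92097389 -144.42116795   79.04841776]
```

The lemon shows inside the bucket. Back to the lever.

Request:
{"name": "step_arm", "arguments": {"commands": [[75,[159,-144,0],-9.5],[75,[159,-144,0],-9.5],[75,[159,-144,0],-9.5],[75,[159,-144,50],-9.5],[75,[159,-144,90],-9.5],[75,[159,-144,90],-9.5],[75,[159,-144,90],-9.5]]}}

```text
t: 15.72
tool_pos: [0.4657, 0.0488, 0.3846]
tool_rot: [-1.098, 2.941, -0.002]
contact_force: [0.6, 0.5, 0.2]
opening: 0.064
grip_force: 0.0
```

Run:
```python
from h import *
im,i=grab('wrist','w7.png')
o=monitor.get_obs();m=R.from_rotvec(o['tool_rot']).as_matrix();print(o['t'],o['tool_pos'],np.degrees(np.arctan2(m[1,0],m[0,0])))
print(tool([.4695,.0497,.1085]))
```

```text
15.775 [0.46595184 0.04893108 0.38525268] -139.03639687553266
[ -2.4281433   -1.01252638 121.76399218]
```

View pics/w7.png

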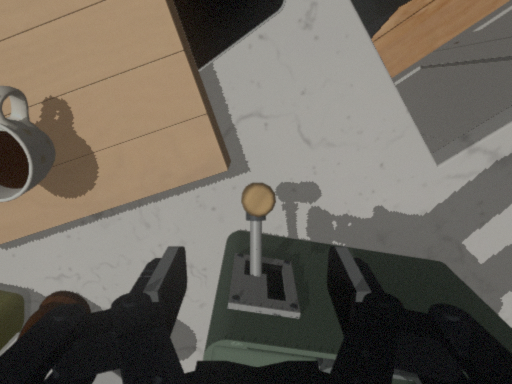

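The grip is centred between the fingers at (258,199). I'll descend and grip.

Request:
{"name": "step_arm", "arguments": {"commands": [[75,[-2,0,50],0],[75,[-2,0,95],0],[75,[-2,0,118],0],[75,[-2,0,118],0],[40,[-2,0,118],0],[20,[-2,0,118],0],[10,[-2,0,118],0],[10,[-2,0,118],0],[10,[-2,0,118],0]], "squeeze": 40}}

```text
t: 16.9
tool_pos: [0.4675, 0.0501, 0.2663]
tool_rot: [-1.097, 2.94, -0.001]
contact_force: [-0.1, 1.8, 5.7]
opening: 0.0229
grip_force: 39.7
```

Request:
{"name": "step_arm", "arguments": {"commands": [[10,[0,0,4],0],[10,[0,0,8],0],[10,[0,0,11],0],[10,[0,0,13],0],[10,[0,0,13],0]]}}

```text
t: 17.52
tool_pos: [0.4684, 0.05, 0.2543]
tool_rot: [-1.095, 2.937, -0.004]
contact_force: [0.0, 2.9, 7.1]
opening: 0.023
grip_force: 39.2
```

Request:
{"name": "step_arm", "arguments": {"commands": [[10,[0,0,1],0],[10,[0.2,4,1],1.4],[10,[0.3,8,1],2.8],[10,[0.2,12,1],4.2]]}}

```text
t: 18.02
tool_pos: [0.4606, 0.0591, 0.2537]
tool_rot: [-0.985, 2.974, -0.003]
contact_force: [3.1, 3.1, 8.1]
opening: 0.0232
grip_force: 38.7
```

Request:
{"name": "step_arm", "arguments": {"commands": [[10,[-0.3,4,0],1.5],[10,[-0.7,8,0],3],[10,[-1.1,12,0],4.5],[10,[-1.5,16,0],5.9],[10,[-1.5,16,0],5.9]]}}

```text
t: 18.65
tool_pos: [0.4518, 0.0729, 0.2532]
tool_rot: [-0.833, 3.022, -0.001]
contact_force: [1.1, 1.5, 7.4]
opening: 0.0231
grip_force: 38.8
```

The lever is back in the straight slot. Easing up slowly.

Request:
{"name": "step_arm", "arguments": {"commands": [[10,[0.5,0,-4],0],[10,[1,0,-9],0],[10,[1.5,0,-14],0],[10,[2,0,-19],0],[10,[2,0,-24],0],[10,[2,0,-28],0],[10,[2,0,-32],0],[10,[1.5,0,-36],0],[10,[1.5,0,-40],0],[10,[1,0,-43],0],[10,[1,0,-46],0],[10,[0.5,0,-48],0]]}}

```text
t: 20.15
tool_pos: [0.4506, 0.0725, 0.3]
tool_rot: [-0.834, 3.026, -0.001]
contact_force: [3.6, 2.5, 5.5]
opening: 0.0228
grip_force: 39.8
```

Request:
{"name": "step_arm", "arguments": {"commands": [[10,[-0.5,0,-1.5],0],[10,[-0.7,0,-3],0],[10,[-1,0,-4.5],0],[10,[-1.2,0,-6],0],[10,[-1.5,0,-7.5],0],[10,[-1.7,0,-9],0],[10,[-2,0,-10],0],[10,[-2,0,-11],0],[10,[-2,0,-12],0],[10,[-2,0,-12],0]]}}

```text
t: 21.4
tool_pos: [0.452, 0.0734, 0.3113]
tool_rot: [-0.834, 3.027, -0.0]
contact_force: [5.1, 4.2, 4.1]
opening: 0.0228
grip_force: 39.9
```

Request:
{"name": "step_arm", "arguments": {"commands": [[10,[-0.5,0,-1],0],[10,[-1,0,-2],0],[10,[-1,0,-3],0],[10,[-1,0,-3],0]]}}

```text
t: 21.9
tool_pos: [0.4525, 0.0739, 0.3133]
tool_rot: [-0.835, 3.028, 0.0]
contact_force: [6.5, 2.3, 1.7]
opening: 0.0232
grip_force: 39.6
```

Run:
```python
from h import *
s,_=grab('scene','s8.png'); w,_=grab('wrist','w8.png'); o=monitor.get_obs(); print(o['t'],o['tool_pos'],o['contact_force'])
cv2.imwrite('pics/m8.png',np.hstack([cv2.resize(w,(400,300)),cv2.resize(s[60:240,150:330],(400,400),interpolation=2)[:300]])[:,:,::-1])
```

```text
22.0 [0.4524993  0.07388817 0.31331505] [6.00210428 2.07243186 1.33313171]
```

View pics/m8.png

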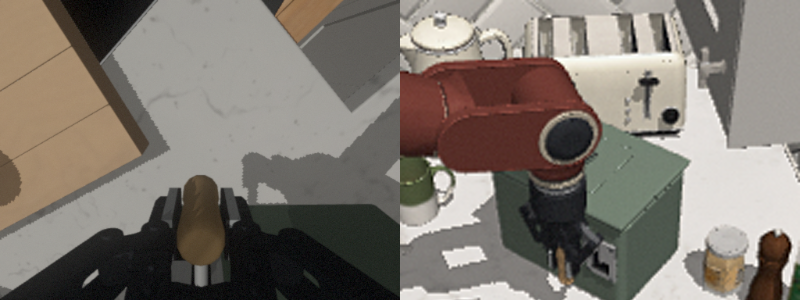

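The lid is almost or fully down and the force is falling off. A little further up and towards the caddy.

Request:
{"name": "step_arm", "arguments": {"commands": [[10,[-1,0,-0.5],0],[10,[-1.5,0,-1],0],[10,[-1.5,0,-1.5],0],[10,[-1.5,0,-1.5],0]]}}

```text
t: 22.5
tool_pos: [0.4532, 0.0744, 0.3143]
tool_rot: [0.834, -3.025, 0.0]
contact_force: [-1.5, -2.6, 0.7]
opening: 0.0232
grip_force: 39.5
```

Request:
{"name": "step_arm", "arguments": {"commands": [[10,[0,0,-0.5],0],[10,[0,0,-1],0],[10,[0,0,-1.5],0],[10,[0,0,-2],0],[10,[0,0,-2],0]]}}

```text
t: 23.12
tool_pos: [0.4535, 0.0746, 0.3166]
tool_rot: [0.835, -3.027, -0.0]
contact_force: [-3.8, -2.8, -1.7]
opening: 0.0235
grip_force: 39.3
```

The force has reversed, so the lever is at its top stop. Release and retreat.

Request:
{"name": "step_arm", "arguments": {"commands": [[18,[0,0,-2],0],[28,[0,0,-2],0],[40,[0,0,-2],0],[60,[0,0,-2],0],[70,[0,0,-2],0],[75,[0,0,-2],0],[75,[5,0,-40],0],[75,[10,0,-80],0],[75,[20,0,-130],0],[75,[50,-30,-150],0],[75,[50,-30,-150],0],[75,[50,-30,-150],0]]}}

```text
t: 24.62
tool_pos: [0.4262, 0.0234, 0.4666]
tool_rot: [0.834, -3.028, -0.001]
contact_force: [-0.0, -0.2, -0.8]
opening: 0.064
grip_force: 0.0
```

Run:
```python
from h import *
s,_=grab('scene','s9.png'); o=monitor.get_obs(); print(o['t'],o['tool_pos'],o['contact_force'])
a=cv2.imread('pics/scene0.png').astype(int); d=np.abs(a-s[:,:,::-1]).max(2)
for n,(y0,y1,x0,x1) in dict(lid=(109,158,225,280),grip=(165,195,215,245),board=(205,340,235,330),mug=(130,162,145,175),jars=(145,210,285,355)).items(): print(n,(d[y0:y1,x0:x1]>40).mean().round(3))
cv2.imwrite('pics/m9.png',cv2.resize(s[60:360,120:400],(560,600),interpolation=2)[:,:,::-1])
```

```text
24.675 [0.42622928 0.02361873 0.46604577] [ 0.13315869 -0.41580916  0.00766417]
lid 0.144
grip 0.02
board 0.145
mug 0.038
jars 0.003
```

View pics/m9.png

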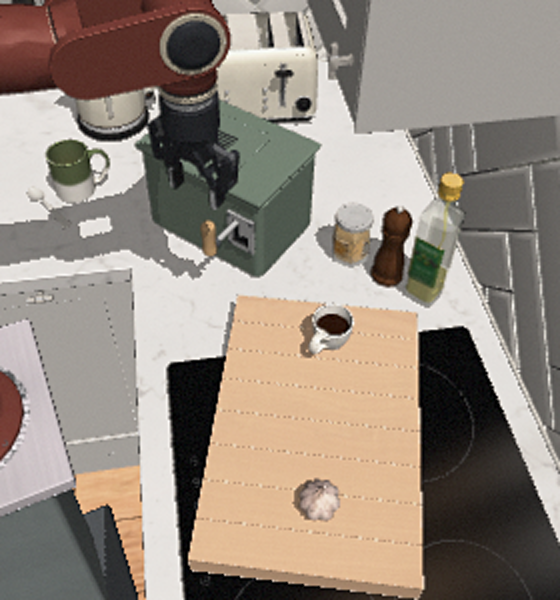

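The lid is shut, the lever is up at (210,237), the lemon is gone from the block, and everything else is in place. Handing in.

```bash
python3 -c "
from station import finish_job
print(finish_job())"
```

```text
the job is handed in; nothing more can be done
None
```

The lemon is in the caddy, the lever is off its catch and fully up, and the lid eased shut; the other items looked undisturbed in the final picture, and I handed the job in at about 25 s.

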